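# Seat a valve housing and lock it with a two-stage clamp lever

### The arm

A 7-joint arm with a two-finger parallel gripper is mounted at the origin on a cart in front of the work surface, level with it; the furniture and walls round the work are solid. World frame = base frame: x ahead of the robot, y to its left, z up, the work surface at z = 0. Lengths are in mm, angles in degrees, forces in N, time in s.
With the tool pointing down it reaches from about 400 to 850 mm from the base axis. Payload 6.9 kg.
Tool frame: the origin (TCP) lies midway between the tips of the shut fingers; the grasp point (between the pads) lies 19 mm behind it; z points along the fingers, y is the direction in which the jaws open and shut (so a half turn about z gives the same grasp; the last joint's range is limited). The gripper opens to 85 mm and grips with 20 to 120 N. Pads are 22 mm wide; open, the fingers measure 114 mm over their backs; the gripper's body (76 mm by 85 mm) begins 54 mm behind the grasp point. The pads swing forward as they close: fully open they stand 13 mm farther back than shut.
Start: joints at [74.57, 29.078, -13.613, 85.955, 7.202, 65.827, -8.869], TCP at [228.774, -581.613, 231.275] pointing down, gripper open.
Joint ranges: [-176.47, 176.47], [-13.61, 117.27], [-81.72, 77.17], [0.22, 143.17], [-87.28, 267.28], [10, 112.55], [-165.47, 165.47]. Speed limits (degrees/s): [136.94, 136.94, 180, 180, 180, 180, 180].

### API

Orientations are given as [roll, pitch, yaw] about the fixed x, y, z axes, in that order (R = Rz(yaw) Ry(pitch) Rx(roll)).
In Python, from workcell import get_obs, get_image, sign_off, recognise, outline_of, place_of gives the robot as it stands.
- The arm moves only by the tool carry_out, never from a script. Its argument "increments" is one flat list of numbers, 7 for each row, row after row: the shift along the world's x, y, z in cm, then the turn, a rotation vector about the world's x, y, z in rad, then the opening, from -1 (shut) to 1 (fully open). A call has 1 to 10 rows; each row shifts and turns the commanded pose from where the row before left it; what a row does not reach is not made up. A row lasts 1/12 s, in which the tool goes at most 41.7 mm and 7.16 degrees, less where a joint would pass 70% of its speed; a pose out of reach is approached as far as the arm can. A call with a gripper value outside its range is refused whole. The fingers move at their own pace and stop on an object; the grip force is fixed at half the most. Time passes only in rows, so rows that do not move let the fingers close. It gives the time, the measured TCP pose, the force and the opening at its end, in the units of the state.
- get_obs(): the state, without advancing time (a new reading comes with each control period).
- get_image(name): name is "scene" or "top" or "wrist"; returns a dict with "pixels" (480x640x3 uint8, red, green, blue), "fx", "fy", "cx", "cy" (pixels), "k1" (the pictures are not rectified: a ray, as slopes to the right and down, at radius r is drawn at 1 + k1 r^2 times it, then the intrinsics apply), "rvec" (rotation vector, rad) and "tvec" (3), from world to camera coordinates, as OpenCV has them; the wrist camera has in their place "T_tool_cam" (4x4, takes a point from camera to tool coordinates, whose origin is the TCP and whose axes are the flange's). Camera axes: x right, y down, z forward; pixel columns grow to the right and rows downward; lengths in mm; the calibration is good to about 2 mm. A picture is of the moment at which its call begins: read the wrist's pose just before it. There is no depth.
- sign_off(): hands the job in, once; it reports no verdict.
Trained networks look in the newest picture that a camera, given by its name, has taken for a name from the list of things; names that differ only in an ending like _2 or _b are one class to them, and where a whole thing is asked for, a point or a joint stands for the part that bears it (a point fixed in the world has none). Each returns a list of dicts, best first, with "p" (0 to 1); they miss things now and then, are a little off and sometimes report something else, mostly with a low value. They report only what shows in the picture. A call takes as long as a camera call. They do not tell look-alikes from the thing itself.
- recognise(camera, label): "bbox" ([left, top, right, bottom] in pixels, round what is visible of it).
- outline_of(camera, label): "pixels" (480x640 bool, what is visible of it) and "bbox" ([left, top, right, bottom] in pixels, round what is visible of it).
- place_of(camera, label): "point" ([column, row] in pixels: a listed point, or the origin of a listed thing).
The state is a dict: "clock": time; "joint_pos": joint angles; "qvel": joint speeds; "tau": joint torques, N m; "tool_pos": TCP position; "ee_rot": TCP orientation; "wrist_force": force on the tool from outside, world axes, zero at the start; "ft_torque": the same for the moment, N m; "grip_width": finger opening in mm.
Only numpy, scipy, OpenCV 4.12 (cv2) and the standard library are available. Lean on these libraries where they do the work, as an engineer would, in place of code of your own. Each camera call takes 0.05 s, during which the arm holds its last target. There are 200 camera calls.

### The job

On the dark grey clamping fixture, push the valve housing with your fingertips straight back along the plate until it is fully home against the two buttons of the back stop. Then, with the outside of the fingers, push the red-gripped lever round past its first click to its second, final stop, so that the thrust pad locks the housing against the side rail. Slide the housing, never lift it, and leave the other things where they are.

Things in the scene. Friction and masses are not known exactly. Their poses are not given: they have to be found in the camera images.
- fixture: clamping fixture fixed to the bench: flat dark grey plate 150 (x) x 220 (y) x 12 mm. Origin under its middle; x points to its back (away from the robot), y to its left, z up; the mm figures (x, y) given with the other things are in this frame. Right half: an open-fronted bay between side rail, back stop and thrust pad, its floor the plate. Left half: round steel index plate, lever above it
- housing_1: aluminium valve housing, loose, 0.11-0.22 kg: block 30 x 45 x 22 mm high, round boss on top to 31 mm. Origin on its underside. Its -y end (21 mm from the origin, with a brass-coloured plug 4 mm proud) faces the bay's back within 0.1 rad; its flat +y end (24 mm from the origin) faces the front: push there. Starts 34-64 mm short of home. Origin when home: x = 24; when clamped also y = -60
- lever (a joint): lever angle (rad), clockwise from above: 0 open (starts within 0.1), 0.575 first click (pad just touches), 1.15 second, final hard stop (locked). A spring detent pulls it into each place: at the grip it takes 8 to 11 N to leave the open place and again to leave the first click; past a crest at 0.86 it snaps to the final stop and stays
- lever_grip (a point): middle of the lever's upright red grip, 17-21 mm thick, 42 to 87 mm above the bench, 85 mm from the pivot, on a flat arm (14 mm wide, its top at 42 mm). Moves on an arc from (-66, 99) open through (-13, 133) to (20, 133) locked: pushed to the back left from the side that faces the bay, then straight back
- lever_pivot (a point): axis of the lever, at the top of the plate; at (4, 50) in the fixture's frame
- thrust_pad: black pad, 16 mm across, on a sprung rod left of the bay at x = 24; the lever drives it to the right by rack and pinion, 20 mm per rad. Its face is 34 mm to the right of its origin, at y = -34 when open. With the lever locked it presses the housing on the rail with about 8 N
- sleeve_1: turned grey sleeve, 21 mm in diameter, 16 mm high, standing loose at the back edge of the plate, left of the back stop. Bystander; origin under its middle
- housing_2: another valve housing with a sleeve already in it, loose on the bench to the right. Bystander; origin on its underside
- housing_4: another empty valve housing, loose on the bench farther to the right. Bystander; origin on its underside
- tape_roll: yellow roll of tape, 58 mm across, 19 mm high, lying loose near the bench's front edge, well to the right of the fixture. Bystander; origin under its middle
- back_stop (a point): midway between the tips of the back stop's two round steel buttons, at plate level: (45, -60). The buttons stick out of a bright block 22 mm above the plate, at y = -70.5 and -49.5; the housing's block end stops on both, its plug goes between them and touches nothing
- side_rail (a point): front end of the side rail's face, at plate level: (-60, -75). The bright aluminium rail stands 12 mm above the plate and runs from there to x = 48 along the right of the bay. The housing starts 2 to 7 mm off it; the pad pushes it over that last bit
Things that resemble listed ones, but are neither listed nor needed, are in the scene too. Leave any orange look-alike of the housing_1 alone.

How it is judged (in metres and radians):
On the way, in this order (a step that is already met when the one before it is completed fails the run):
1. the housing is pushed home against the back stop while the lever is still open (x of housing_1 in the frame of fixture above 0.0212 m and angle between the x axis of housing_1 and the y axis of fixture, either way round below 0.07 rad and z of housing_1 in the frame of fixture below 0.015 m and value of joint lever below 0.25 rad), for 0.2 s.
2. the lever is pushed past the first click to the second stop (value of joint lever above 1.08 rad), for 0.2 s.
At the end, for the whole second after the job is handed in: the lever rests at its second stop (within 0.07 rad), the housing stands flat on the plate, square within 0.07 rad, home on the back stop (within 3 mm) and against the side rail (within 2.5 mm), held by the thrust pad with more than 4 N (x of housing_1 in the frame of fixture above 0.0212 m and angle between the x axis of housing_1 and the y axis of fixture, either way round below 0.07 rad and z of housing_1 in the frame of fixture below 0.015 m and y of housing_1 in the frame of fixture below -0.0575 m and value of joint lever above 1.08 rad and contact force between thrust_pad and housing_1 above 4 N and linear speed of housing_1 below 0.02 m/s); the robot touches nothing.
It fails at once if the housing is lifted (more than 8 mm off the plate) or tipped (z of housing_1 in the frame of fixture above 0.02 m or angle between housing_1's own z axis and vertical above 0.3 rad).
It fails at once if another thing is disturbed (moved more than 20 mm) (distance of any of sleeve_1, housing_2, housing_4, tape_roll from where it was at the start of the episode above 0.02 m).
It also fails if it takes over 48 s, if anything falls off the work surface, if the arm or the gripper's body presses on something with over 40 N, if the wrist force passes 120 N, or if a joint passes its speed limit or range.

## Working session

There is one attempt and no reset: what is moved stays moved. The work goes in short steps, Python scripts to look and compute and a tool call to move; the robot and the scene stay as the last step left them, time stands still between calls to the robot, and variables do not carry over. Pictures are saved under pics/ and viewed, about 8 in all and at most 12, crops included, and the job is handed in when it is done.

Besides the shell and the picture viewer there is one more tool, called after "Call:" as name(argument=value, ...) on one line, values as JSON. carry_out: Moves the arm, as the interface text tells. Its arguments: {"type":"object","properties":{"increments":{"type":"array","items":{"type":"number"}}},"required":["increments"]}

```bash
mkdir -p pics
cat > h.py <<'E'
import numpy as np, cv2
from workcell import *
from scipy.spatial.transform import Rotation as Ro
def cam(name):
    o=get_obs(); im=get_image(name)
    if 'rvec' in im:
        R=cv2.Rodrigues(np.array(im['rvec'],float))[0]; t=np.array(im['tvec'],float)
    else:
        T=np.eye(4); T[:3,:3]=Ro.from_euler('xyz',o['ee_rot'],degrees=True).as_matrix(); T[:3,3]=o['tool_pos']
        M=np.linalg.inv(T@np.array(im['T_tool_cam'])); R=M[:3,:3]; t=M[:3,3]
    return im,R,t
def world(c,px,z):
    im,R,t=c
    d=np.array([(px[0]-im['cx'])/im['fx'],(px[1]-im['cy'])/im['fy']]); u=d.copy()
    for _ in range(20): u=d/(1+im['k1']*(u@u))
    r=R.T@np.array([u[0],u[1],1]); C=-R.T@t
    return C+r*(z-C[2])/r[2]
def pix(c,P):
    im,R,t=c; q=R@np.array(P,float)+t; u=q[:2]/q[2]; u=u*(1+im['k1']*(u@u))
    return np.array([u[0]*im['fx']+im['cx'],u[1]*im['fy']+im['cy']])
def save(c,n): cv2.imwrite('pics/'+n,c[0]['pixels'][:,:,::-1])
E
python3 - <<'E'
from h import *
print(get_obs())
Z=dict(fixture=0,housing_1=12,lever_grip=64,lever_pivot=12,back_stop=12,side_rail=12,sleeve_1=12,thrust_pad=25,tape_roll=0)
for n in ['top','scene']:
    c=cam(n); save(c,n+'0.png'); print(n,-c[1].T@c[2])
    for l,z in Z.items():
        for r in place_of(n,l)[:4]: print(l,np.round(r['p'],2),np.round(r['point']),np.round(world(c,r['point'],z),1))
E
```

```text
{'clock': 0.0, 'joint_pos': array([ 74.57041564,  29.12672145, -13.6092966 ,  86.00991217,
         7.2003268 ,  65.82692878,  -8.86894345]), 'qvel': array([-0.08027248, -0.0576367 , -0.0875957 ,  0.00057862, -0.02715957,
       -0.01702845,  0.01869013]), 'tau': array([-2.33913215e-04, -6.20604873e+01, -2.18634903e+00, -2.49651307e+01,
        1.29029961e-02,  1.20187664e-02,  3.69496604e-05]), 'tool_pos': array([ 228.5509561 , -581.15814532,  230.40967928]), 'ee_rot': array([-1.79895070e+02,  2.79550555e-04,  2.14752706e+01]), 'wrist_force': array([-0.30140479,  0.11962691,  0.49251704]), 'ft_torque': array([-0.01061408, -0.05798695, -0.01494669]), 'grip_width': 85.47403417243555}
top [ 382.8588299  -211.28278052 1172.3676596 ]
fixture 0.89 [280. 231.] [ 584.3 -120.9    0. ]
fixture 0.26 [265. 203.] [645.4 -90.5   0. ]
housing_1 0.94 [182. 223.] [605.7  84.6  12. ]
housing_1 0.92 [419. 259.] [ 513.7 -409.    12. ]
housing_1 0.86 [453. 266.] [ 497.1 -479.4   12. ]
housing_1 0.53 [305. 226.] [ 590.2 -175.2   12. ]
lever_grip 0.97 [242. 274.] [489.6 -50.6  64. ]
lever_pivot 0.77 [258.
[... 300 characters left out ...]
69 521.14641324]
fixture 0.63 [272. 282.] [ 584.9 -123.     0. ]
housing_1 0.82 [404. 240.] [ 501.  -379.3   12. ]
housing_1 0.79 [155. 328.] [601.2  90.2  12. ]
housing_1 0.71 [296. 258.] [ 596.2 -189.4   12. ]
housing_1 0.61 [439. 229.] [ 479.5 -461.7   12. ]
lever_grip 0.86 [270. 292.] [497.2 -53.2  64. ]
lever_grip 0.2 [454. 241.] [ 389.8 -369.6   64. ]
lever_pivot 0.8 [251. 292.] [572.9 -70.   12. ]
back_stop 0.7 [266. 251.] [ 651.8 -165.1   12. ]
back_stop 0.16 [270. 283.] [ 571.2 -109.2   12. ]
side_rail 0.66 [252. 292.] [570.8 -71.5  12. ]
sleeve_1 0.48 [237. 268.] [644.5 -93.9  12. ]
thrust_pad 0.38 [256. 266.] [ 609.5 -110.9   25. ]
tape_roll 0.77 [457. 242.] [ 434.5 -461.9    0. ]
```

View pics/top0.png

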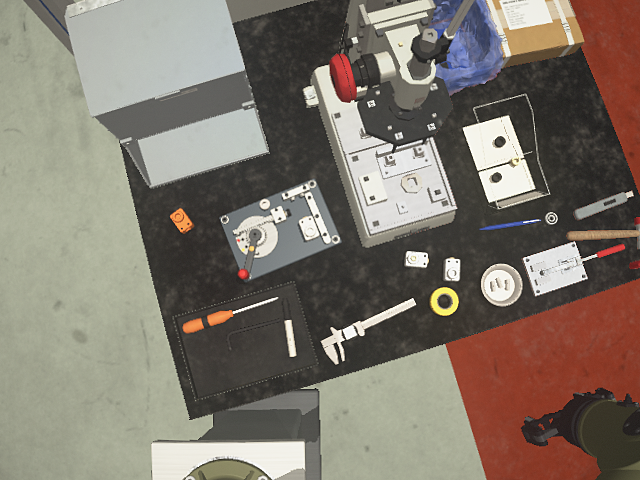

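View pics/scene0.png

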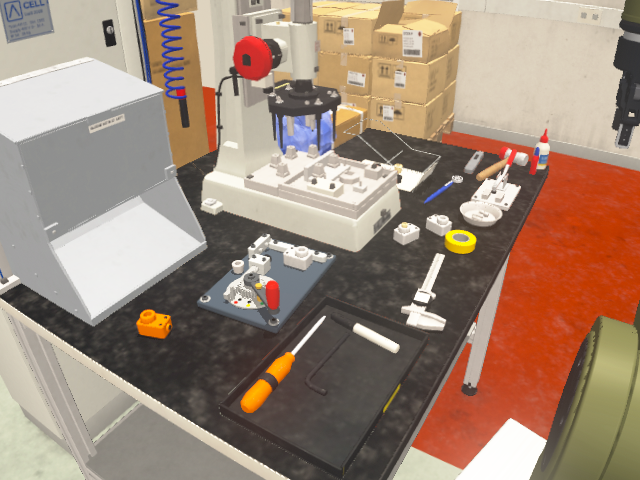

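The top view shows the fixture around px (280,230), with the grip at (242,274), housing_1 at (308,228) and an orange look-alike at (181,220). The scene view agrees, and it shows a drill press behind and to the right. I'll move above the fixture for a closer wrist view.

Call:
carry_out(increments=[2.2,3.3,0.8,0,0,0,-1,2.2,3.3,0.8,0,0,0,-1,2.2,3.3,0.8,0,0,0,-1,2.2,3.3,0.8,0,0,0,-1,2.2,3.3,0.8,0,0,0,-1,2.2,3.3,0.8,0,0,0,-1,2.2,3.3,0.8,0,0,0,-1,2.2,3.3,0.8,0,0,0,-1,2.2,3.3,0.8,0,0,0,-1,2.2,3.3,0.8,0,0,0,-1])

```text
clock: 1.83
tool_pos: [449.5, -249.8, 312.0]
ee_rot: [180.0, -0.0, 21.5]
wrist_force: [1.1, -1.4, 0.9]
grip_width: -0.4
```

Call:
carry_out(increments=[2.2,3.3,0,0,0,0,-1,2.2,3.3,0,0,0,0,-1,1,3.3,0,0,0,0,-1,0,0,0,0,0,0,-1,0,0,0,0,0,0,-1])

```text
clock: 2.25
tool_pos: [503.5, -150.1, 311.5]
ee_rot: [-180.0, -0.0, 21.8]
wrist_force: [0.3, -1.4, -0.7]
grip_width: 0.1
```

```bash
cat > m.py <<'E'
from h import *
import sys
c=cam('wrist'); save(c,sys.argv[1]); o=get_obs(); print(o['clock'],o['tool_pos'],o['ee_rot'],o['joint_pos'].round(),-c[1].T@c[2])
Z=dict(fixture=0,housing_1=12,lever_grip=64,lever_pivot=12,back_stop=12,side_rail=12,sleeve_1=12,thrust_pad=25)
for l,z in Z.items():
    for r in place_of('wrist',l)[:3]: print(l,np.round(r['p'],2),np.round(r['point']),np.round(world(c,r['point'],z),1))
E
python3 m.py w1.png
```

```text
2.3 [ 502.80622872 -152.21490193  311.30508769] [1.79980408e+02 1.57448307e-02 2.15739963e+01] [ 31.  17. -24.  93.   7.  71. -62.] [ 568.4799079  -124.41834382  453.34735491]
housing_1 0.94 [575. 301.] [ 493.1 -470.4   12. ]
housing_1 0.89 [136.   8.] [601.8  84.3  12. ]
housing_1 0.66 [376. 127.] [ 583.4 -176.7   12. ]
lever_grip 0.64 [217. 172.] [490.1 -50.1  64. ]
lever_pivot 0.84 [276.  97.] [572.7 -71.8  12. ]
back_stop 0.66 [387.  60.] [ 646.1 -160.3   12. ]
side_rail 0.82 [396. 165.] [ 555.8 -211.5   12. ]
sleeve_1 0.98 [314.  43.] [634.4 -88.4  12. ]
thrust_pad 0.75 [329.  80.] [ 606.6 -114.7   25. ]
```

View pics/w1.png

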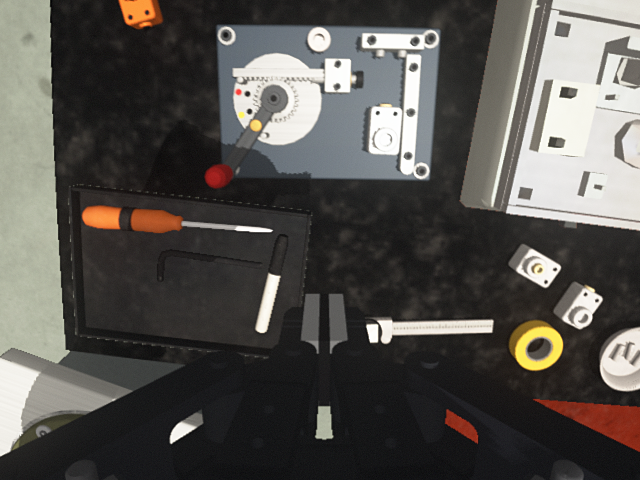

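The wrist view shows the plate corners near (217,25), (438,25), (432,180) and (218,178), with the housing at (384,130) and the grip at (217,176). I'll fit the fixture pose and overlay it to check.

```bash
cat > f.py <<'E'
from h import *
from scipy.optimize import least_squares
c=cam('wrist')
M=[(4,50,12),(45,-60,12),(-60,-75,12),(-66,99,64)]
L=['lever_pivot','back_stop','side_rail','lever_grip']
pts=[place_of('wrist',l)[0]['point'] for l in L]
im=c[0]['pixels']
h=outline_of('wrist','fixture')
def tf(p,m): 
    a=p[2]; return [p[0]+np.cos(a)*m[0]-np.sin(a)*m[1],p[1]+np.sin(a)*m[0]+np.cos(a)*m[1],m[2]]
# corners of the plate from blue-grey colour
hsv=cv2.cvtColor(im,cv2.COLOR_RGB2HSV); print(hsv[160,350],hsv[110,430])
mk=((hsv[...,0]>95)&(hsv[...,0]<125)&(hsv[...,1]>50)&(hsv[...,2]>60)).astype(np.uint8)
mk[:15]=0; mk[:,:200]=0; mk[200:]=0;mk[:,450:]=0
ct=max(cv2.findContours(mk,0,2)[0],key=cv2.contourArea)
box=cv2.boxPoints(cv2.minAreaRect(ct)); print(box)
C=np.array([(75,110,12),(75,-110,12),(-75,-110,12),(-75,110,12)],float)
co=[]
for s in [(-1,-1),(1,-1),(1,1),(-1,1)]:
    q=ct[:,0,:]; co.append(q[np.argmax(q@np.array(s))])
print(co)
MM=M[:3]+list(map(tuple,C)); PP=pts[:3]+co
f=lambda p:np.concatenate([pix(c,tf(p,m))-q for m,q in zip(MM,PP)])
s=least_squares(f,[584,-121,.36],loss='soft_l1'); p=s.x
print('fix',p[:2],np.degrees(p[2]),f(p).reshape(-1,2).round(1).tolist())
def inv(w): return Ro.from_euler('z',-p[2]).apply(np.array([w[0]-p[0],w[1]-p[1],0]))[:2]
print('grip',inv(world(c,pts[3],64)))
for r in place_of('wrist','housing_1'): print('h',r['p'],inv(world(c,r['point'],12)))
im2=im[:,:,::-1].copy()
for m in list(C)+M+[(24,-60,12),(24,-34,25),(48,-75,24),(-60,-75,24)]:
    cv2.circle(im2,tuple(int(v) for v in pix(c,tf(p,m))),2,(0,255,0),1)
cv2.imwrite('pics/ov.png',cv2.resize(im2[:200,190:460],None,fx=2.9,fy=2.9,interpolation=cv2.INTER_CUBIC))
np.save('fix.npy',p)
E
python3 f.py
```

```text
[104  27 141] [103  30 118]
[[212.  49.]
 [212.  49.]
 [212.  49.]
 [212.  49.]]
[array([212,  49], dtype=int32), array([212,  49], dtype=int32), array([212,  49], dtype=int32), array([212,  49], dtype=int32)]
fix [ 584.19867904 -120.17182942] 18.611178173438454 [[-0.4, -1.0], [-2.9, 3.1], [-4.4, 0.1], [-0.5, -32.3], [226.9, -20.3], [210.8, 133.4], [1.5, 123.2]]
grip [-66.55684438  96.89741143]
h 0.82 [ 83.62179808 182.81567934]
h 0.66 [-152.17080752 -239.16025011]
h 0.64 [-193.86544143 -298.18534194]
h 0.63 [-20.66969325 -55.56323914]
```

View pics/ov.png

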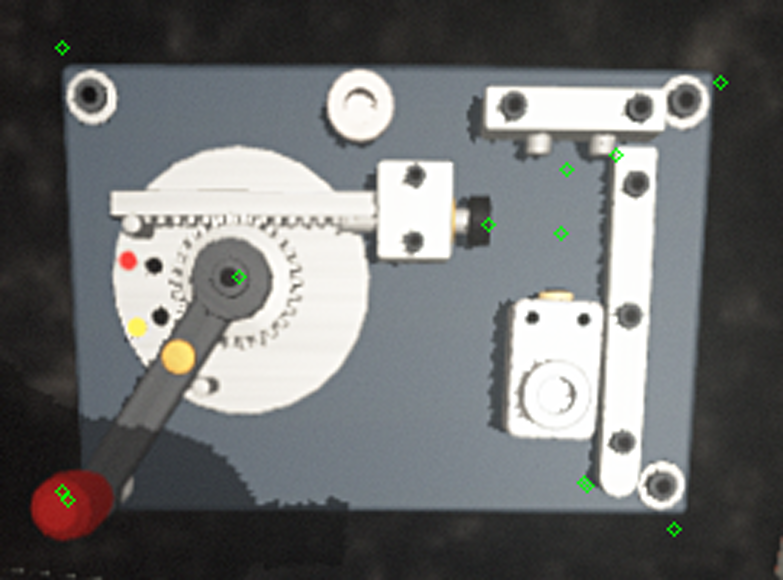

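The overlay is a few mm off because the corner mask failed. Corners read from the enlarged picture are (212.4,22.8), (435.5,24.8), (425.9,176.2) and (217.6,174.5). I'll refit with those.

```bash
cat > f2.py <<'E'
from h import *
from scipy.optimize import least_squares
c=cam('wrist'); im=c[0]['pixels']
def tf(p,m): 
    a=p[2]; return [p[0]+np.cos(a)*m[0]-np.sin(a)*m[1],p[1]+np.sin(a)*m[0]+np.cos(a)*m[1],m[2]]
g=lambda x,y:(x/2.9+190-.3,y/2.9-.3)
MM=[(75,110,12),(75,-110,12),(-75,-110,12),(-75,110,12),(4,50,52)]; PP=[g(65,66),g(712,72),g(684,511),g(80,506),g(230,277)]
f=lambda p:np.concatenate([pix(c,tf(p,m))-q for m,q in zip(MM[:4],PP)])
p=least_squares(f,[584,-121,.36]).x
print('fix',p[:2],np.degrees(p[2]),f(p).reshape(-1,2).round(1).tolist())
def inv(w): return Ro.from_euler('z',-p[2]).apply(np.array([w[0]-p[0],w[1]-p[1],0]))[:2].round(1)
for n,q,z in [('grip',g(70,503),87),('h front left top',g(508,434),34),('h front right top',g(594,440),34),('h back left',g(512,298),34),('h back right',g(602,300),34),('pad face',g(490,220),30),('rail front',g(603,480),24),('buttons',g(539,152),25),('b2',g(604,154),25),('boss',g(555,393),43)]:
    print(n,inv(world(c,q,z)))
np.save('fix.npy',p)
E
python3 f2.py
```

```text
fix [ 585.21683686 -119.83434626] 20.874395777404427 [[-2.7, -1.7], [2.0, -1.1], [1.0, 2.1], [-0.3, 1.6]]
grip [-63.2  93.8]
h front left top [-45.  -41.8]
h front right top [-46.6 -71. ]
h back left [ -1.  -41.6]
h back right [ -1.1 -71.3]
pad face [ 23.6 -34. ]
rail front [-61.  -76.6]
buttons [ 45.6 -49.8]
b2 [ 45.3 -71.1]
boss [-31.  -55.9]
```

Call:
carry_out(increments=[1.5,-2.4,0,0,0,-0.012,-1,1.5,-2.4,0,0,0,0,-1,0,0,-3.5,0,0,0,-1,0,0,-3.5,0,0,0,-1,0,0,-3.5,0,0,0,-1,0,0,-3.5,0,0,0,-1,0,0,-3.5,0,0,0,-1,0,0,-3.5,0,0,0,-1,0,0,-3.5,0,0,0,-1,0,0,-3,0,0,0,-1])

```text
clock: 3.93
tool_pos: [532.3, -200.4, 34.2]
ee_rot: [-180.0, 0.0, 20.8]
wrist_force: [-0.5, -0.6, -0.2]
grip_width: 0.1
```

Call:
carry_out(increments=[0,0,-1,0,0,0,-1,0,0,-0.6,0,0,0,-1,0,0,0,0,0,0,-1,0,0,0,0,0,0,-1])

```text
clock: 4.27
tool_pos: [533.8, -200.8, 21.6]
ee_rot: [179.9, -0.1, 20.8]
wrist_force: [0.1, -0.1, 0.1]
grip_width: 0.4
```

Run:
```python
from h import *
p=np.load('fix.npy'); o=get_obs(); print(o['clock'],o['tool_pos'],o['ee_rot'],o['wrist_force'])
print(Ro.from_euler('z',-p[2]).apply(o['tool_pos']-np.array([p[0],p[1],0])))
c=cam('wrist'); save(c,'w2.png')
```

```text
4.2667 [ 533.78208869 -200.8366614    21.58034011] [ 1.79931114e+02 -8.46037132e-02  2.07884195e+01] [ 0.07696145 -0.08960598  0.14101553]
[-76.92155121 -57.35837634  21.58034011]
```

View pics/w2.png

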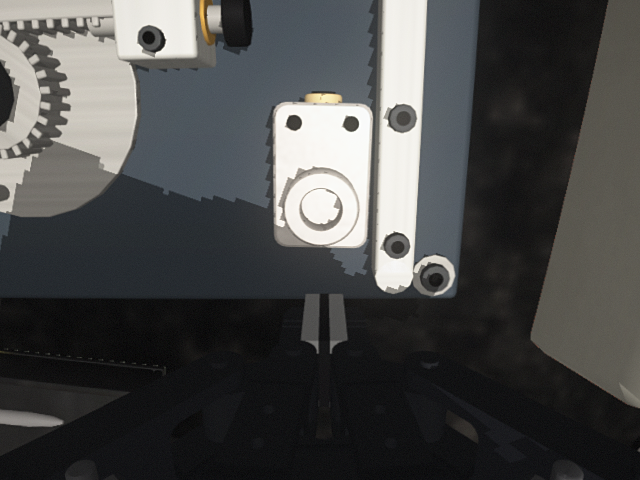

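The fingertips (px 324,300) are centred behind the housing (px 273–373) and square to it. Starting the push.

Call:
carry_out(increments=[0.65,0.25,0,0,0,0,-1,0.65,0.25,0,0,0,0,-1,0.47,0.18,0,0,0,0,-1,0.47,0.18,0,0,0,0,-1,0.47,0.18,0,0,0,0,-1,0.47,0.18,0,0,0,0,-1,0.47,0.18,0,0,0,0,-1,0.47,0.18,0,0,0,0,-1,0.47,0.18,0,0,0,0,-1,0.47,0.18,0,0,0,0,-1])

```text
clock: 5.15
tool_pos: [583.8, -181.0, 20.2]
ee_rot: [-180.0, 0.0, 20.8]
wrist_force: [-0.8, -0.5, 0.8]
grip_width: 0.1
```

Call:
carry_out(increments=[0.28,0.11,0,0,0,0,-1,0.28,0.11,0,0,0,0,-1,0.28,0.11,0,0,0,0,-1,0,0,0,0,0,0,-1])

```text
clock: 5.48
tool_pos: [592.5, -177.5, 20.3]
ee_rot: [-180.0, -0.0, 20.8]
wrist_force: [-0.8, -0.9, -0.1]
grip_width: -0.4
```

```bash
cat > s.py <<'E'
from h import *
p=np.load('fix.npy'); o=get_obs(); r=Ro.from_euler('z',-p[2])
print(o['clock'],o['ee_rot'],'F',r.apply(o['wrist_force']),'fixture tcp',r.apply(o['tool_pos']-np.array([p[0],p[1],0])))
E
python3 s.py
```

```text
5.4833 [-1.79997415e+02 -4.93393768e-02  2.08096840e+01] F [-1.0400241  -0.55860309 -0.11099172] fixture tcp [-13.69089764 -56.45401351  20.25911285]
```

Creep in until the force rises.

Call:
carry_out(increments=[0.19,0.07,0,0,0,0,-1,0.19,0.07,0,0,0,0,-1,0,0,0,0,0,0,-1,0,0,0,0,0,0,-1])

```text
clock: 5.82
tool_pos: [595.2, -176.7, 20.2]
ee_rot: [-180.0, 0.0, 20.8]
wrist_force: [-2.4, -0.2, 0.8]
grip_width: -0.1
```

```bash
python3 s.py;python3 -c "
from h import *
save(cam('wrist'),'w3.png')"
```

```text
5.8167 [-1.79994975e+02  3.98223924e-02  2.07724646e+01] F [-2.29873103  0.61414397  0.82765123] fixture tcp [-10.96268605 -56.72175269  20.18668274]
```

View pics/w3.png

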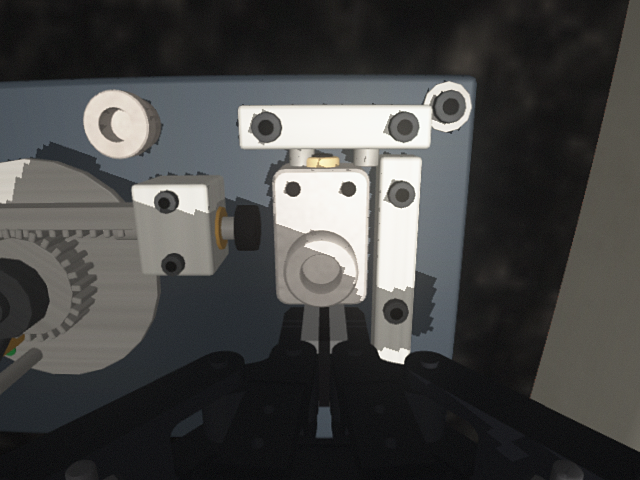

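The housing's block end is practically at the buttons (px row ~168, buttons at 300/365). I'll press on a little until the force clearly rises.

Call:
carry_out(increments=[0.14,0.05,0,0,0,0,-1,0.14,0.05,0,0,0,0,-1,0,0,0,0,0,0,-1,0,0,0,0,0,0,-1])

```text
clock: 6.2
tool_pos: [595.3, -176.8, 20.1]
ee_rot: [-180.0, 0.3, 20.7]
wrist_force: [-10.1, -2.7, 6.2]
grip_width: -0.4
```

```bash
python3 s.py
```

```text
6.2 [-179.95196734    0.32584365   20.71212147] F [-10.45150571   1.05057227   6.20785355] fixture tcp [-10.85856111 -56.78685628  20.05557402]
```

The housing is home: about 10 N of reaction with no further travel, and held. Backing off, rising, then computing the lever arc.

Call:
carry_out(increments=[-0.95,-0.35,0,0,0,0,-1,-1.9,-0.7,0,0,0,0,-1,0,0,3,0,0,0,-1,0,0,3.5,0,0,0,-1,0,0,3,0,0,0,-1,0,0,0,0,0,0,-1,0,0,0,0,0,0,-1])

```text
clock: 6.78
tool_pos: [571.6, -186.2, 117.5]
ee_rot: [179.8, -0.3, 20.8]
wrist_force: [-0.3, -0.3, 0.1]
grip_width: -0.1
```

```bash
python3 s.py
python3 - <<'E'
from h import *
p=np.load('fix.npy'); o=get_obs()
f0=np.degrees(p[2]); print('joints',o['joint_pos'].round())
def pose(th,d):
    phi=np.radians(145)-th
    q=np.array([4,50])+85*np.array([np.cos(phi),np.sin(phi)])-d*np.array([np.sin(phi),-np.cos(phi)])
    return Ro.from_euler('z',p[2]).apply([*q,0])[:2]+p[:2], f0+55-np.degrees(th)
P0,y0=pose(0,34); print('start',P0,y0,'delta cm',(P0-o['tool_pos'][:2])/10,'turn rad',np.radians(y0-o['ee_rot'][2]))
pp,yy=P0,y0
for th,d in [(0,22)]+[(t,20.5) for t in np.arange(.1,1.21,.1)]:
    q,y=pose(th,d); print(round(th,2),((q-pp)/10).round(2),np.radians(y-yy).round(3),q.round()); pp,yy=q,y
E
```

```text
6.7833 [179.82219148  -0.28292883  20.78397651] F [-0.41440062 -0.11619999  0.06152678] fixture tcp [-36.3978079  -57.16542316 117.50587188]
joints [ 28.  34. -20.  99.  14.  50. -67.]
start [480.41076254 -83.91870395] 75.87439577740443 delta cm [-9.11664917 10.2298229 ] turn rad 0.961509202463077
0 [0.29 1.16] 0.0 [483. -72.]
0.1 [0.09 1.02] -0.1 [484. -62.]
0.2 [0.14 0.86] -0.1 [486. -53.]
0.3 [0.22 0.84] -0.1 [488. -45.]
0.4 [0.31 0.82] -0.1 [491. -37.]
0.5 [0.39 0.78] -0.1 [495. -29.]
0.6 [0.46 0.74] -0.1 [499. -22.]
0.7 [0.54 0.69] -0.1 [505. -15.]
0.8 [0.6  0.63] -0.1 [511.  -8.]
0.9 [0.66 0.57] -0.1 [517.  -3.]
1.0 [0.72 0.5 ] -0.1 [525.   2.]
1.1 [0.76 0.43] -0.1 [532.   7.]
1.2 [0.8  0.35] -0.1 [540.  10.]
```

Call:
carry_out(increments=[-1.0,1.13,0,0,0,0.107,-1,-1.0,1.13,0,0,0,0.107,-1,-1.0,1.13,0,0,0,0.107,-1,-1.0,1.13,0,0,0,0.107,-1,-1.0,1.13,0,0,0,0.107,-1,-1.0,1.13,0,0,0,0.107,-1,-1.0,1.13,0,0,0,0.107,-1,-1.0,1.13,0,0,0,0.107,-1,-1.1,1.18,0,0,0,0.107,-1,0,0,0,0,0,0,-1])

```text
clock: 7.62
tool_pos: [476.3, -81.3, 114.3]
ee_rot: [-179.8, -0.1, 76.5]
wrist_force: [0.0, 0.4, 0.0]
grip_width: -0.2
```

```bash
python3 s.py
python3 - <<'E'
from h import *
c=cam('wrist'); save(c,'w4.png'); print(get_obs()['tool_pos'],get_obs()['joint_pos'].round())
p=np.load('fix.npy')
for r in place_of('wrist','lever_grip')[:1]: print(r,Ro.from_euler('z',-p[2]).apply(world(c,r['point'],64)-[p[0],p[1],0]))
E
```

```text
7.6167 [-1.79826007e+02 -6.18002052e-02  7.64715491e+01] F [0.16098429 0.41610932 0.04559022] fixture tcp [-88.04252883  74.80555637 114.29809183]
[477.6736749  -82.71981442 114.511619  ] [ 32.  28. -36. 115.  24.  44. -32.]
```

View pics/w4.png

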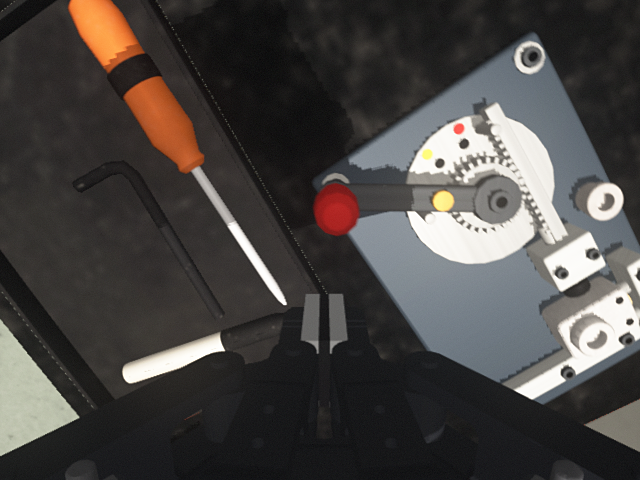

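The grip top is at px (336,208), straight ahead of the shut fingers (324,295), and the path down beside it is clear. The tray's low rim sits below. Descending to z≈57.

Call:
carry_out(increments=[0.2,-0.1,-2,0,0,0,-1,0,0,-2,0,0,0,-1,0,0,-1.8,0,0,0,-1,0,0,0,0,0,0,-1])

```text
clock: 8.05
tool_pos: [479.7, -85.5, 54.3]
ee_rot: [-179.8, 0.0, 75.8]
wrist_force: [-0.8, -0.3, -0.3]
grip_width: -0.3
```

```bash
python3 s.py
```

```text
8.05 [-1.79750974e+02  1.37487249e-02  7.57809835e+01] F [-0.84812089  0.04966999 -0.33258781] fixture tcp [-86.37997301  69.69997447  54.29293028]
```

Call:
carry_out(increments=[0.3,1.2,0.1,0,0,0,-1,0.1,1.1,0,0,0,-0.1,-1,0.14,0.86,0,0,0,-0.1,-1,0.22,0.84,0,0,0,-0.1,-1,0.31,0.82,0,0,0,-0.1,-1,0.39,0.78,0,0,0,-0.1,-1,0.46,0.74,0,0,0,-0.1,-1,0,0,0,0,0,0,-1])

```text
clock: 8.72
tool_pos: [500.9, -20.9, 58.8]
ee_rot: [180.0, -0.0, 41.3]
wrist_force: [-2.2, -3.2, 1.1]
grip_width: 0.1
```

```bash
python3 s.py
python3 - <<'E'
from h import *
p=np.load('fix.npy')
for n in ['wrist','top']:
    c=cam(n); save(c,n+'5.png')
    for r in place_of(n,'lever_grip')[:1]:
        q=Ro.from_euler('z',-p[2]).apply(world(c,r['point'],64)-[p[0],p[1],0]); print(n,r['p'],r['point'],q,np.radians(145)-np.arctan2(q[1]-50,q[0]-4))
E
```

```text
8.7167 [ 1.79975921e+02 -9.65832449e-03  4.12979882e+01] F [-3.18566415 -2.18111205  1.07593553] fixture tcp [-43.47155037 122.51274307  58.79489062]
wrist 0.86 [323.2, 266.3] [-23.10482601 129.88258783  64.        ] 0.6328127270370045
```

The lever is at about 0.6 rad, the first click, with the grip centred on the fingers. Continuing to the final stop.

Call:
carry_out(increments=[0.54,0.69,0,0,0,-0.1,-1,0.6,0.63,0,0,0,-0.1,-1,0.66,0.57,0,0,0,-0.1,-1,0.72,0.5,0,0,0,-0.1,-1,0.76,0.43,0,0,0,-0.1,-1,0.5,0.22,0,0,0,-0.05,-1,0,0,0,0,0,0,-1,0,0,0,0,0,0,-1])

```text
clock: 9.58
tool_pos: [535.4, 8.4, 57.7]
ee_rot: [-180.0, 0.3, 10.1]
wrist_force: [-6.8, -1.4, 2.4]
grip_width: -0.0
```

```bash
python3 s.py
```

```text
9.5833 [-179.97452092    0.28986418   10.13399921] F [-6.81316132  1.10486891  2.36908039] fixture tcp [ -0.87822667 137.62786664  57.74300243]
```

Call:
carry_out(increments=[0.3,0.05,0,0,0,0,-1,0,0,0,0,0,0,-1,0,0,0,0,0,0,-1])

```text
clock: 9.83
tool_pos: [535.5, 8.5, 57.5]
ee_rot: [-180.0, 0.6, 10.1]
wrist_force: [-13.4, -1.6, 7.9]
grip_width: -0.2
```

```bash
python3 s.py
```

```text
9.8333 [-179.95907275    0.58368526   10.13682944] F [-13.04410638   3.29935962   7.87534147] fixture tcp [ -0.73508424 137.59096705  57.46142225]
```

Call:
carry_out(increments=[-2.5,-0.4,0,0,0,0,-1,-2.5,-0.4,0,0,0,0,-1,-1,-2,3.5,0,0,0,-1,-1,-3,3.5,0,0,0,-1,-1,-3,3.5,0,0,0,-1,0,-3,3.5,0,0,0,-1,0,-2,3.5,0,0,0,-1,0,0,3,0,0,0,-1,0,0,0,0,0,0,-1,0,0,0,0,0,0,-1])

```text
clock: 10.67
tool_pos: [464.2, -119.3, 253.4]
ee_rot: [179.9, -0.3, 10.1]
wrist_force: [-0.5, -0.0, -0.7]
grip_width: 0.1
```

```bash
python3 s.py
python3 - <<'E'
from h import *
p=np.load('fix.npy'); c=cam('wrist'); save(c,'w6.png')
for l,z in [('lever_grip',64),('housing_1',12),('thrust_pad',25),('sleeve_1',12)]:
    for r in place_of('wrist',l)[:4]:
        q=Ro.from_euler('z',-p[2]).apply(world(c,r['point'],z)-[p[0],p[1],0]); print(l,r['p'],np.round(r['point']),q.round(1), np.radians(145)-np.arctan2(q[1]-50,q[0]-4) if z==64 else '')
E
```

```text
10.6667 [179.90415626  -0.25396884  10.07340251] F [-0.49406931  0.14184169 -0.67256661] fixture tcp [-112.85880346   43.59296288  253.40908754]
lever_grip 0.61 [170.  62.] [ 20.7 133.1  64. ] 1.1583288125614866
lever_grip 0.47 [413.  21.] [ 14.3 -47.6  64. ] 3.9963573156050853
housing_1 0.9 [618. 199.] [-162.7 -233.3   12. ] 
housing_1 0.56 [412.  21.] [ 23.6 -58.8  12. ] 
sleeve_1 0.6 [631. 294.] [-264.7 -247.3   12. ]
```

View pics/w6.png

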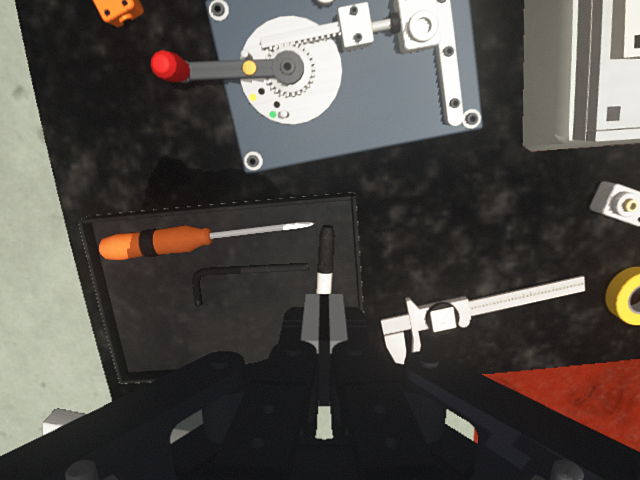

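The lever reads about 1.16 rad (grip at px 170,66). The pad is out and the housing is against the rail, but the back stop is out of the frame. I'll take one better view before handing in.

Call:
carry_out(increments=[3,-1.5,1,0,0,0,-1,3,-1.5,1,0,0,0,-1,3,-1.5,1,0,0,0,-1,0,0,0,0,0,0,-1,0,0,0,0,0,0,-1])

```text
clock: 11.33
tool_pos: [554.1, -163.8, 280.2]
ee_rot: [-179.9, 0.1, 10.1]
wrist_force: [-1.1, 0.3, -0.5]
grip_width: -0.2
```

Run:
```python
from h import *
p=np.load('fix.npy'); c=cam('wrist')
im=c[0]['pixels'][:,:,::-1]
x,y=[int(v) for v in pix(c,[*(Ro.from_euler('z',p[2]).apply([24,-60,0])[:2]+p[:2]),30])]
print(x,y); a,b=max(0,x-130),max(0,y-90)
cv2.imwrite('pics/w7.png',cv2.resize(im[b:b+180,a:a+240],None,fx=3.3,fy=3.3))
for l,z in [('lever_grip',64),('housing_1',12),('sleeve_1',12)]:
    for r in place_of('wrist',l)[:4]:
        print(l,r['p'],Ro.from_euler('z',-p[2]).apply(world(c,r['point'],z)-[p[0],p[1],0]).round(1))
```

```text
341 117
lever_grip 0.58 [ 18.2 130.9  64. ]
lever_grip 0.17 [ 4.3 -8.3 64. ]
housing_1 0.96 [ 24.2 -60.   12. ]
housing_1 0.6 [ 92.1 180.   12. ]
housing_1 0.57 [-208.9 -294.7   12. ]
housing_1 0.55 [-158.9 -233.5   12. ]
sleeve_1 0.67 [57.5 12.1 12. ]
```

View pics/w7.png

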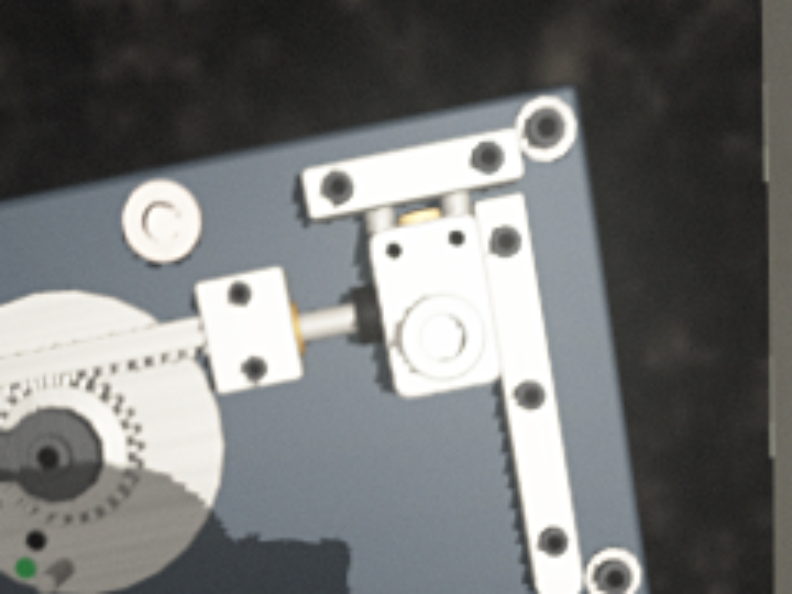

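The housing sits on both buttons (crop px 380 and 457, row ~215) and flat against the rail, with the pad pressing on it (px 370,315). Handing in.

```bash
python3 -c "
from workcell import *
print(sign_off())"
```

```text
the job is handed in; nothing more can be done
None
```

The job is handed in at about 11 s on the clock. No verdict was reported.

**What I did:** I slid the housing straight back with the shut fingertips until it stopped on both buttons, at about 10 N with no further travel. I then swept the lever round with the outside of the fingers, past the first click (read at about 0.6 rad) to the hard stop. It held there at about 13 N without moving.

**Last checks:**

| Check | Reading |
|---|---|
| Housing position in the fixture frame | (24.2, -60.0) mm, against (24, -60) wanted |
| Housing seating in the picture | square, on both buttons and on the rail, pad pressing on it |
| Lever angle from the wrist camera | about 1.16 rad |
| Sleeve | standing upright at the back edge |
| Robot | clear of everything |

**Missing or disagreeing:**
- **Fixture fit:** my first fit was a few mm off because the colour mask failed. I redid it from plate corners read by eye, and it agreed with the buttons and rail to about 2 mm.
- **Top camera:** it did not detect the grip at the first click, so that angle comes from the wrist camera alone.
- **Pad force:** I could not measure it. It is inferred from the lever being locked.
- **Bystanders:** I only looked at these in passing. The other housings and the tape roll were not measured again after the moves.

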